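# Stack a candle holder in its glue-up jig

### The job

In the school workshop, a wooden candle holder is being put together in the jig on the bench, where its square foot already lies in the pocket. Set the square neck block flat on the middle of the foot, with its sides square to the pocket, and let go of it; then lay the round solid top disc flat on the middle of the neck. Leave the finished stack standing in the jig, the foot still flat on the pocket floor.

Things in the scene. Friction and masses are not known exactly. Their poses are not given: they have to be found in the camera images.
- jig: Glue-up jig, fixed to the bench: a plywood board 150 x 150 x 12 mm with four aluminium corner angles that bound a square pocket, 84 x 84 mm inside, sides along the jig's x and y. The angles are 8 mm thick and stand 58 mm above the board (tops 70 mm above the bench); along each pocket side they leave an opening 56 mm wide in the middle, through which gripper fingers can pass. Origin: centre of the board's underside, on the bench top and on the pocket's vertical axis; z up.
- foot: The candle holder's foot, already in the pocket: plain wooden square plate 80 x 80 x 20 mm, loose, lying on the board, so its top is 32 mm above the bench. Origin: centre of its underside (12 mm above the bench); x and y along its sides.
- neck: Neck block: plain wooden block, 50 x 50 mm square and 30 mm high, about 60 g, lying flat on the bench. Origin: centre of its underside; x and y along its sides, z up. Seated on the foot, its underside is 32 mm and its top 62 mm above the bench. (A longer oblong offcut, 80 x 45 x 30 mm, is not it.)
- disc: Top disc: solid round wooden disc, 60 mm diameter, 18 mm thick, about 50 g, lying flat on the bench, with a small brass candle insert (24 mm diameter) in the middle of its upper face. Origin: centre of its underside; z up. Seated on the neck, its underside is 62 mm above the bench. (A wooden ring of like size with an open hole, and a small 36 mm wheel, are not it.)
Things that resemble listed ones, but are neither listed nor needed, are in the scene too. Leave any black, green or turquoise look-alike of the neck alone.

How it is judged:
By the outcome, as a careful person would: the job done as asked, in the order asked, and still so for the second after the job is handed in, with the robot touching nothing.
It also fails if it takes over 69 s, if anything falls off the work surface, if the arm or the gripper's body presses on something with over 40 N, if the wrist force passes 120 N, or if a joint passes its speed limit or range.

### The arm

A 6-joint arm with a two-finger parallel gripper is mounted at the origin on the work surface. World frame = base frame: x ahead of the robot, y to its left, z up, the work surface at z = 0. Lengths are in m, angles in rad, forces in N, time in s.
With the tool pointing down it reaches from about 0.35 to 0.775 m from the base axis. Payload 7.3 kg.
Tool frame: the origin (TCP) lies on the centre line of the jaws, within the pads' length; the fingertips stand 25 mm ahead of it and the grasp point (between the pads) lies 6 mm ahead of it; z points along the fingers, y is the line along which they close (so a half turn about z gives the same grasp; the last joint's range is limited). The gripper opens to 92 mm and grips with 3 to 60 N. Pads are 19 mm wide; open, the fingers measure 130 mm over their backs; the gripper's body (75 mm by 190 mm) begins 47 mm behind the grasp point.
Start: joints at [-1.381, 0.342, 1.524, -0, 1.275, -0.146], TCP at [0.173, -0.496, 0.252] pointing down, gripper open.
Joint ranges: [-2.53, 2.53], [-0.77, 2.02], [0.04, 2.7], [-1, 4.14], [0.28, 2.66], [-3.11, 3.11]. Speed limits (rad/s): [2.57, 2.57, 3.14, 3.14, 3.14, 3.14].

### API

Orientations are given as [roll, pitch, yaw] about the fixed x, y, z axes, in that order (R = Rz(yaw) Ry(pitch) Rx(roll)).
In Python, from cell import status, read_camera, camera_info, ticket, models gives the robot as it stands.
- The arm moves only by the tool send_rows, never from a script. Its argument "plan" is a list of rows, each an object with "offset": the shift along the tool's x, y, z in mm, a list of three; "yaw": the turn about the tool's z in rad. In form: [{"offset": [dx, dy, dz], "yaw": yaw}, ...]. A call has 1 to 20 rows; each row shifts and turns the commanded pose from where the row before left it, along the tool's axes as they then stand; what a row does not reach is not made up. A row lasts 1/10 s, in which the tool goes at most 50 mm and 8.59 degrees, less where a joint would pass 70% of its speed; a pose out of reach is approached as far as the arm can. A call is refused whole if a number of a shift passes 50 or a number of a turn 0.15, either way. A call with a gripper value outside its range is refused whole. "hand" is the closure, from 0 (fully open) to 1 (shut), set as the call begins (left out, the last holds). The fingers move at their own pace and stop on an object; "squeeze" is the grip in N (left out, the last holds). Time passes only in rows, so rows that do not move let the fingers close. It gives the time, the measured TCP pose, the force, the opening and the grip force at its end, in the units of the state.
- status.observe(): the state, without advancing time (a new reading comes with each control period).
- read_camera(name): name is "scene" or "top" or "wrist"; returns the picture (480x640x3 uint8, red, green, blue); there is no depth.
- camera_info(name): a dict with "vfov" (degrees; the focal length in pixels is half the picture's height over the tangent of half this angle, whatever the lens; pixels are square), "cx", "cy" (the principal point, pixels), "origin" and "attitude" of the camera in the world. Camera axes: x right, y down, z forward; pixel columns grow to the right and rows downward; lengths in m; the calibration is good to about 2 mm. A picture is of the moment at which its call begins: read the wrist's pose just before it. camera_info takes no time and is no camera call; for the wrist camera it gives the pose at the moment of the call.
- ticket.hand_in(): hands the job in; it is judged then, once.
Trained networks look in the newest picture that a camera, given by its name, has taken for a name from the list of things; names that differ only in an ending like _2 or _b are one class to them, and where a whole thing is asked for, a point or a joint stands for the part that bears it (a point fixed in the world has none). Each returns a list of dicts, best first, with "conf" (0 to 1); they miss things now and then, are a little off and sometimes report something else, mostly with a low value. They report only what shows in the picture. A call takes as long as a camera call. They do not tell look-alikes from the thing itself.
- models.regions_of(camera, label): "mask" (480x640 bool, what is visible of it) and "extent" ([left, top, right, bottom] in pixels, round what is visible of it).
The state is a dict: "time": time; "qpos": joint angles; "qvel": joint speeds; "joint_efforts": joint torques, N m; "tool_pos": TCP position; "tool_rot": TCP orientation; "contact_force": force on the tool from outside, world axes, zero at the start; "torque": the same for the moment, N m; "opening": finger opening in m; "grip_force": force on a finger pad.
Only numpy, scipy, OpenCV 4.12 (cv2) and the standard library are available. Lean on these libraries where they do the work, as an engineer would, in place of code of your own. Each camera call takes 0.05 s, during which the arm holds its last target. There are 200 camera calls.

## Working session

There is one attempt and no reset: what is moved stays moved. The work goes in short steps, Python scripts to look and compute and a tool call to move; the robot and the scene stay as the last step left them, time stands still between calls to the robot, and variables do not carry over. Pictures are saved under pics/ and viewed, at most 10 in all, crops included, and the job is handed in when it is done.

Besides the shell and the picture viewer there is one more tool, called after "Emit:" by a JSON object that holds its "api" and its "payload", one argument or row to a line. send_rows: Moves the arm, as the interface text tells. Its arguments: {"type":"object","properties":{"plan":{"type":"array"},"hand":{"type":"number"},"squeeze":{"type":"number"}},"required":["plan"]}

```bash
mkdir -p pics; ls; python3 - <<'E'
from cell import status, read_camera, camera_info, models
import cv2, numpy as np
for c in ["scene","top"]:
    im=read_camera(c); cv2.imwrite(f"pics/{c}0.png",im[:,:,::-1]); print(c,camera_info(c))
    for l in ["neck","disc","jig","foot"]:
        print(l,[(round(r["conf"],2),r["extent"]) for r in models.regions_of(c,l)][:4])
print(camera_info("wrist")); s=status.observe(); print(s)
E
```

```text
pics
scene {'vfov': 43.461268458771585, 'cx': 318.10931596498716, 'cy': 233.6621475286025, 'origin': array([ 1.1152688 , -0.02586444,  1.06775975]), 'attitude': array([-2.60091186e+00,  1.65454796e-03,  1.64818575e+00])}
neck [(0.98, [215.6, 274.4, 248.1, 309.2]), (0.93, [110.9, 253.4, 141.3, 284.0]), (0.69, [142.0, 291.5, 174.5, 325.8]), (0.59, [170.5, 237.9, 208.6, 274.8])]
disc [(0.7, [211.6, 186.9, 240.5, 215.0])]
jig [(0.59, [323.5, 234.7, 402.7, 317.3])]
foot []
top {'vfov': 56.459684792265854, 'cx': 318.73740353412126, 'cy': 239.53338552822285, 'origin': array([ 0.36465497, -0.07337894,  0.85947146]), 'attitude': array([-2.9679196 ,  0.00915178, -1.58909371])}
neck [(0.93, [495.6, 180.0, 531.7, 212.8]), (0.82, [452.5, 138.9, 483.7, 174.3]), (0.81, [381.8, 165.5, 421.7, 200.8]), (0.58, [435.0, 196.5, 472.5, 235.0])]
disc [(0.61, [414.7, 274.3, 446.6, 305.1])]
jig [(0.6, [233.4, 175.7, 312.4, 256.5])]
foot [(0.87, [251.1, 187.8, 295.4, 231.2]), (0.3, [415.0, 274.8, 443.9, 303.8])]
{'vfov': 70.56785465195952, 'cx': 320.0493994811995, 'cy': 234.57479352161977, 'origin': array([ 0.24524913, -0.4710157 ,  0.38466929]), 'attitude': array([ 2.85463146e+00,  7.99547273e-04, -1.23535647e+00])}
{'time': 0.5, 'qpos': array([-1.38096636e+00,  3.42042345e-01,  1.52417341e+00, -3.62200506e-05,
        1.27539471e+00, -1.45993694e-01]), 'qvel': array([-0.00119632, -0.00038873, -0.00088753, -0.00011435, -0.00040725,
        0.00021342]), 'joint_efforts': array([-7.87527879e-04, -4.30814731e+01, -2.44312280e+01,  7.18726614e-02,
        4.90374549e-02, -4.18271924e-06]), 'tool_pos': array([ 0.1730238 , -0.49565352,  0.25169285]), 'tool_rot': array([-3.14156999e+00,  3.16915780e-05,  3.35834203e-01]), 'contact_force': array([-0.13589174, -0.24955428,  0.50488422]), 'torque': array([ 0.00577791,  0.0433233 , -0.03097546]), 'grip_force': 0.0, 'opening': 0.09166777655721688}
```

```bash
python3 - <<'E'
import cv2
im=cv2.imread("pics/top0.png"); cv2.imwrite("pics/top0c.png",cv2.resize(im[110:330,200:560],(800,489),interpolation=cv2.INTER_CUBIC))
E
```

```text
(no output)
```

View pics/top0c.png

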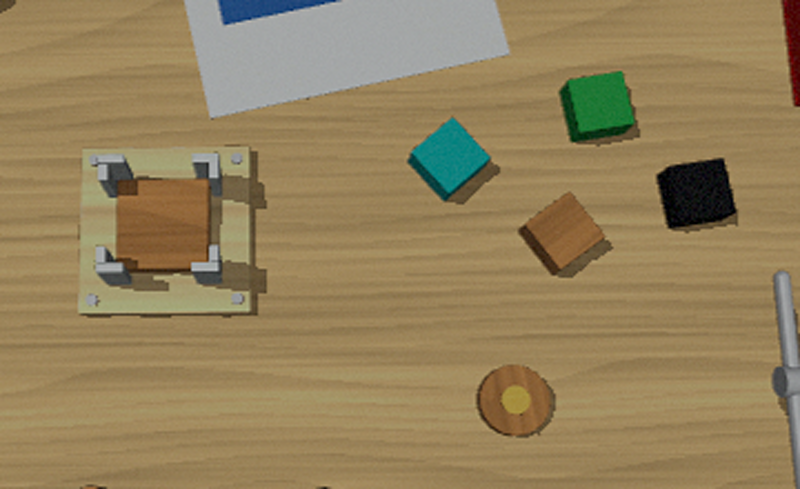

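View pics/scene0.png

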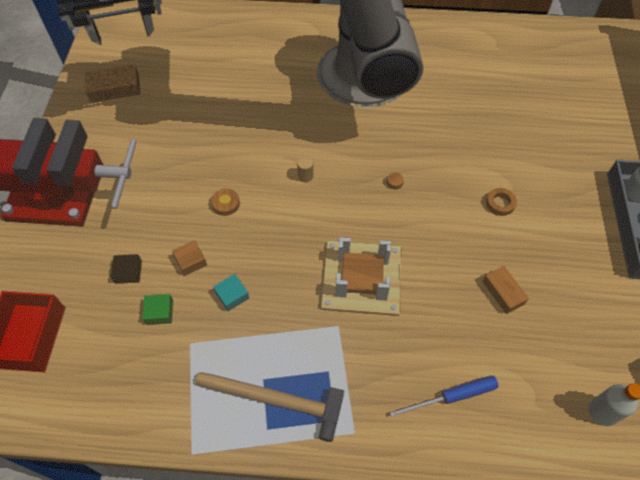

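The top view shows the plain wooden neck at about (453,215), the disc with its brass insert at (432,290), and the jig with the foot at about (273,212). The teal, green and black blocks are look-alikes. In the scene view the oblong, ring and small wheel all lie well apart on the right. Next I'll fit poses from both fixed cameras.

```bash
cat > h.py <<'E'
import numpy as np, cv2
from scipy.optimize import minimize
from scipy.spatial.transform import Rotation as R
from cell import status, read_camera, camera_info, models
def proj(ci,P):
    f=240/np.tan(np.radians(ci["vfov"])/2)
    p=(np.asarray(P)-ci["origin"])@R.from_euler("xyz",ci["attitude"]).as_matrix()
    return p[:,:2]/p[:,2:]*f+[ci["cx"],ci["cy"]]
def box(x,y,a,lx,ly,z0,z1):
    c,s=np.cos(a),np.sin(a)
    q=np.array([[i*lx/2,j*ly/2] for i,j in((-1,-1),(1,-1),(1,1),(-1,1))])@np.array([[c,s],[-s,c]])+[x,y]
    return np.vstack([np.c_[q,0*q[:,0]+z] for z in(z0,z1)])
def cyl(x,y,a,d,_,z0,z1):
    t=np.linspace(0,2*np.pi,48,endpoint=False)
    return np.vstack([np.c_[x+d/2*np.cos(t),y+d/2*np.sin(t),0*t+z] for z in(z0,z1)])
def sil(ci,P):
    m=np.zeros((480*4,640*4),np.uint8)
    cv2.fillConvexPoly(m,np.round(cv2.convexHull(proj(ci,P).astype(np.float32))*64+24).astype(np.int32),1,shift=4)
    return cv2.resize(m*255,(640,480),interpolation=cv2.INTER_AREA)/255.
def fit(views,shape,dims,x0):
    """views: list of (camera info, mask); best IoU over x,y,yaw"""
    def cost(v):
        c=0
        for ci,m in views:
            s=sil(ci,shape(*v,*dims)); c+=1-np.minimum(s,m).sum()/np.maximum(s,m).sum()
        return c/len(views)
    best=min((minimize(cost,[x0[0],x0[1],a],method="Nelder-Mead",options=dict(initial_simplex=np.array([x0[0],x0[1],a])+np.array([[0,0,0],[.01,0,0],[0,.01,0],[0,0,.25]]),xatol=1e-5,fatol=1e-5)) for a in x0[2]),key=lambda r:r.fun)
    return best.x.round(4),round(best.fun,3)
def ground(ci,uv,z):
    f=240/np.tan(np.radians(ci["vfov"])/2)
    d=R.from_euler("xyz",ci["attitude"]).as_matrix()@[(uv[0]-ci["cx"])/f,(uv[1]-ci["cy"])/f,1]
    return (ci["origin"]+d*(z-ci["origin"][2])/d[2])[:2]
def mask_at(cam,label,uv):
    rs=[r for r in models.regions_of(cam,label) if np.hypot((r["extent"][0]+r["extent"][2])/2-uv[0],(r["extent"][1]+r["extent"][3])/2-uv[1])<15]
    return rs[0]["mask"].astype(float) if rs else None
E
python3 - <<'E'
from h import *
T,S=camera_info("top"),camera_info("scene")
A=np.arange(4)*np.pi/8-.4
for n,z,uT,uS,sh,d,AA in [("neck",.015,(453,215),(189,256),box,(.05,.05,0,.03),A),("disc",.01,(431,290),(226,201),cyl,(.06,.06,0,.018),[0]),("foot",.03,(273,210),(362,272),box,(.08,.08,.0315,.032),[0,.2,-.2])]:
    g=ground(T,uT,z); v=[(ci,mask_at(c,n,u)) for c,ci,u in(("top",T,uT),("scene",S,uS))]
    v=[w for w in v if w[1] is not None]
    print(n,g,ground(S,uS,z),[fit([w],sh,d,(*g,AA)) for w in v], fit(v,sh,d,(*g,AA)) if v else 0)
im=read_camera("wrist"); cv2.imwrite("pics/w0.png",im[:,:,::-1])
E
```

```text
neck [ 0.55586558 -0.32848617] [ 0.55676609 -0.32934142] [(array([ 0.5557, -0.3256,  0.6146]), np.float64(0.057)), (array([ 0.5598, -0.3279,  0.6205]), np.float64(0.046))] (array([ 0.5581, -0.3278,  0.614 ]), np.float64(0.094))
disc [ 0.4128968  -0.27842977] [ 0.41670002 -0.27750868] [(array([ 0.4133, -0.2771,  0.0538]), np.float64(0.036)), (array([ 0.4157, -0.2797,  0.0888]), np.float64(0.11))] (array([ 0.4142, -0.2781,  0.1118]), np.float64(0.101))
foot [0.56923063 0.01774722] [0.57406172 0.01566774] [(array([ 0.5689,  0.017 , -0.0121]), np.float64(0.077))] (array([ 0.5689,  0.017 , -0.0121]), np.float64(0.077))
```

Emit:
{"api": "send_rows", "payload": {
  "plan": [
    {"offset": [15,-1,3],"yaw": 0},
    {"offset": [30,-2.4,5],"yaw": 0},
    {"offset": [30,-2.4,5],"yaw": 0},
    {"offset": [30,-2.4,5],"yaw": 0},
    {"offset": [30,-2.4,5],"yaw": 0},
    {"offset": [30,-2.4,5],"yaw": 0},
    {"offset": [30,-2.4,5],"yaw": 0},
    {"offset": [30,-2.4,5],"yaw": 0},
    {"offset": [30,-2.4,5],"yaw": 0},
    {"offset": [30,-2.4,5],"yaw": 0},
    {"offset": [30,-2.4,5],"yaw": 0},
    {"offset": [30,-2.4,5],"yaw": 0},
    {"offset": [30,-2.4,5],"yaw": 0},
    {"offset": [30,-2.4,5],"yaw": 0},
    {"offset": [13,-1,4],"yaw": -0.04},
    {"offset": [0,0,0],"yaw": -0.08},
    {"offset": [0,0,0],"yaw": -0.08},
    {"offset": [0,0,0],"yaw": -0.078},
    {"offset": [0,0,0],"yaw": 0},
    {"offset": [0,0,0],"yaw": 0}
  ],
  "hand": 0,
  "squeeze": 20
}}

```text
time: 2.85
tool_pos: [0.5565, -0.3265, 0.1797]
tool_rot: [-3.141, 0.0, 0.612]
contact_force: [0.2, -0.1, -0.6]
opening: 0.0916
grip_force: 0.0
```

```bash
cat >> h.py <<'E'
def local(target,yaw):
    """tool-frame shift (mm) and turn to bring TCP to target xyz, jaws at yaw mod pi"""
    s=status.observe(); M=R.from_euler("xyz",s["tool_rot"]).as_matrix()
    dy=-(yaw-s["tool_rot"][2]); dy=(dy+np.pi/2)%np.pi-np.pi/2
    return "t",round(s["time"],2),"tcp",s["tool_pos"].round(4),s["tool_rot"].round(4),"shift",((np.asarray(target)-s["tool_pos"])@M*1e3).round(1),"turn",round(dy,4)
E
python3 - <<'E'
from h import *
ci=camera_info("wrist"); im=read_camera("wrist"); cv2.imwrite("pics/w1.png",im[:,:,::-1])
for n,sh,d,x0 in [("neck",box,(.05,.05,0,.03),(.557,-.327,[.614])),("disc",cyl,(.06,.06,0,.018),(.4145,-.278,[0]))]:
    for r in models.regions_of("wrist",n): print(n,r["conf"],r["extent"],proj(ci,[[x0[0],x0[1],.015]]).round(), fit([(ci,r["mask"].astype(float))],sh,d,x0) if r["conf"]>.5 else 0)
print(*local([.557,-.327,.028],.614))
E
```

```text
neck 0.94 [400.0, 96.6, 486.2, 180.7] [[321. 222.]] (array([ 0.557, -0.327,  0.614]), np.float64(1.0))
neck 0.88 [405.7, 227.9, 490.4, 291.9] [[321. 222.]] (array([ 0.557, -0.327,  0.614]), np.float64(1.0))
neck 0.78 [295.0, 192.6, 353.0, 253.4] [[321. 222.]] (array([ 0.5579, -0.328 ,  0.6125]), np.float64(0.04))
disc 0.51 [174.2, 278.2, 194.8, 293.6] [[196. 310.]] (array([ 0.4125, -0.2787,  0.0432]), np.float64(0.994))
t 3.0 tcp [ 0.5566 -0.3266  0.1797] [3.1416e+00 1.0000e-04 6.1280e-01] shift [1.000e-01 5.000e-01 1.517e+02] turn -0.0012
```

View pics/w1.png

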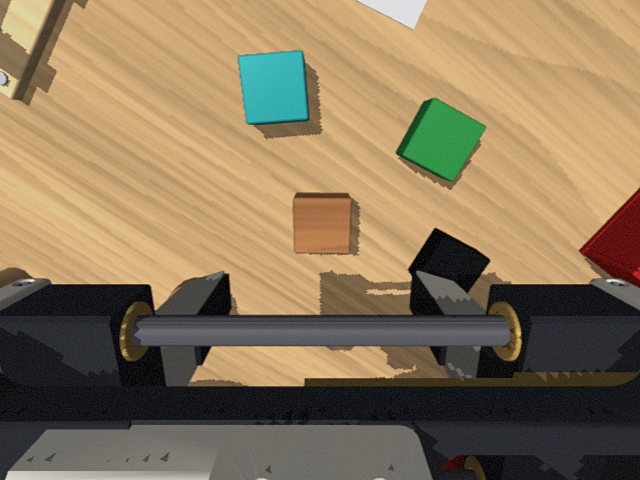

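The picture shows the wooden neck at (322,222), square to the jaws, where the projection puts it. The black block is about 20 mm clear of the right finger. I'll go down and grip.

Emit:
{"api": "send_rows", "payload": {
  "plan": [
    {"offset": [0.2,1.2,15],"yaw": 0},
    {"offset": [0,0,25],"yaw": 0},
    {"offset": [0,0,25],"yaw": 0},
    {"offset": [0,0,25],"yaw": 0},
    {"offset": [0,0,25],"yaw": 0},
    {"offset": [0,0,20],"yaw": 0},
    {"offset": [0,0,11],"yaw": 0},
    {"offset": [0,0,5.7],"yaw": 0},
    {"offset": [0,0,0],"yaw": 0},
    {"offset": [0,0,0],"yaw": 0}
  ]
}}

```text
time: 4.0
tool_pos: [0.5581, -0.3279, 0.0291]
tool_rot: [3.14, -0.0, 0.614]
contact_force: [-0.4, 0.2, 0.5]
opening: 0.0921
grip_force: 0.0
```

Emit:
{"api": "send_rows", "payload": {
  "plan": [
    {"offset": [0,0,0],"yaw": 0},
    {"offset": [0,0,0],"yaw": 0},
    {"offset": [0,0,0],"yaw": 0},
    {"offset": [0,0,0],"yaw": 0},
    {"offset": [0,0,0],"yaw": 0},
    {"offset": [0,0,0],"yaw": 0},
    {"offset": [0,0,0],"yaw": 0},
    {"offset": [0,0,0],"yaw": 0}
  ],
  "hand": 1,
  "squeeze": 20
}}

```text
time: 4.8
tool_pos: [0.5576, -0.3275, 0.0281]
tool_rot: [3.142, 0.0, 0.614]
contact_force: [-1.2, 0.1, 0.6]
opening: 0.0495
grip_force: 20.0
```

Emit:
{"api": "send_rows", "payload": {
  "plan": [
    {"offset": [0,0,-10],"yaw": 0},
    {"offset": [0,0,-25],"yaw": 0},
    {"offset": [0,0,-30],"yaw": 0},
    {"offset": [0,0,-30],"yaw": 0},
    {"offset": [6,-13,-30],"yaw": 0},
    {"offset": [12,-25,-25],"yaw": 0},
    {"offset": [12,-25,-15],"yaw": 0},
    {"offset": [12,-25,-7],"yaw": 0},
    {"offset": [12,-25,0],"yaw": 0},
    {"offset": [12,-25,0],"yaw": 0},
    {"offset": [12,-25,0],"yaw": 0},
    {"offset": [12,-25,0],"yaw": 0},
    {"offset": [12,-25,0],"yaw": 0},
    {"offset": [12,-25,0],"yaw": 0},
    {"offset": [12,-25,0],"yaw": 0},
    {"offset": [12,-25,0],"yaw": 0},
    {"offset": [12,-25,0],"yaw": 0},
    {"offset": [0,0,0],"yaw": 0.1},
    {"offset": [0,0,0],"yaw": 0.12},
    {"offset": [0,0,0],"yaw": 0.12}
  ]
}}

```text
time: 6.8
tool_pos: [0.4998, 0.0152, 0.2007]
tool_rot: [3.141, -0.001, 0.27]
contact_force: [-0.0, 0.5, -0.2]
opening: 0.0499
grip_force: 20.0
```

Emit:
{"api": "send_rows", "payload": {
  "plan": [
    {"offset": [0,0,0],"yaw": 0.12},
    {"offset": [0,0,0],"yaw": 0.1},
    {"offset": [0,0,0],"yaw": 0.054},
    {"offset": [0,0,0],"yaw": 0},
    {"offset": [0,0,0],"yaw": 0}
  ]
}}

```text
time: 7.3
tool_pos: [0.4999, 0.0148, 0.2004]
tool_rot: [3.141, -0.001, 0.001]
contact_force: [-0.0, -0.3, -0.0]
opening: 0.0499
grip_force: 20.0
```

```bash
python3 - <<'E'
from h import *
ci=camera_info("wrist"); im=read_camera("wrist"); cv2.imwrite("pics/w2.png",im[:,:,::-1])
for n in("foot","jig","neck"):
    for r in models.regions_of("wrist",n): print(n,r["conf"],r["extent"], fit([(ci,r["mask"].astype(float))],box,(.08,.08,.0315,.032),(.569,.017,[0])) if n=="foot" else 0)
print(*local([.569,.017,.13],0))
P=proj(ci,box(.569,.017,-.012,.08,.08,.032,.032))[:4]; print(P.round())
E
```

```text
foot 0.82 [270.4, 95.8, 364.9, 189.9] (array([0.5696, 0.0166, 0.0007]), np.float64(0.034))
jig 0.8 [230.9, 50.7, 406.2, 224.1] 0
neck 0.66 [559.7, 24.1, 640.0, 118.0] 0
neck 0.6 [262.5, 243.7, 384.2, 366.7] 0
t 7.5 tcp [0.4999 0.0148 0.2001] [ 3.1415e+00 -1.0000e-04  5.0000e-04] shift [69.1 -2.2 70.1] turn 0.0005
[[362. 191.]
 [366.  94.]
 [269.  93.]
 [272. 189.]]
```

View pics/w2.png

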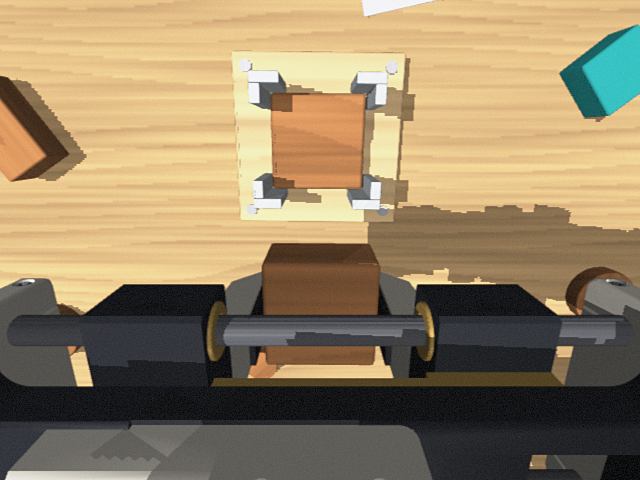

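The view shows the foot at (318,142), spanning rows 94–189, with the neck held square below it; its front face spans rows 244–265. Next I'll fit the jig's yaw and check the neck's position in the jaws.

```bash
python3 - <<'E'
from h import *
ci=camera_info("wrist"); read_camera("wrist")
jb=lambda x,y,a,*d: np.vstack([box(x,y,a,.15,.15,0,.012),box(x,y,a,.1,.1,.069,.07)])
for r in models.regions_of("wrist","jig"):
    if r["conf"]>.5:
        m=r["mask"].astype(np.uint8); c=max(cv2.findContours(m,0,2)[0],key=cv2.contourArea)
        h=np.zeros_like(m); cv2.fillConvexPoly(h,cv2.convexHull(c),1); print("jig",fit([(ci,h.astype(float))],jb,(),(.569,.017,[0,.05])))
s=status.observe(); t=s["tool_pos"]
g=cv2.cvtColor(cv2.imread("pics/w2.png"),6).astype(float)[:,290:350].mean(1)
print(g[236:275].round().astype(int))
for dx in(-.002,0,.002): print(dx,proj(ci,[[t[0]+dx+.025,t[1],t[2]-.028],[t[0]+dx+.025,t[1],t[2]+.002]]).round(1))
E
```

```text
jig (array([0.569, 0.017, 0.   ]), np.float64(1.0))
jig (array([ 0.5698,  0.0166, -0.0088]), np.float64(0.01))
[187 192 202 209 205 200 192 108  56  57  62  61  58  58  58  58  57  55
  55  54  54  55  56  57  59  60  63  70  77  82  85  89  92  92  91  90
  89  88  87]
-0.002 [[319.4 245.9]
 [319.2 268.7]]
0 [[319.4 242.1]
 [319.2 264.2]]
0.002 [[319.4 238.3]
 [319.2 259.7]]
```

Emit:
{"api": "send_rows", "payload": {
  "plan": [
    {"offset": [12,-0.4,0],"yaw": 0.006},
    {"offset": [25,-0.7,0],"yaw": 0},
    {"offset": [23,-0.7,0],"yaw": 0},
    {"offset": [10,0,0],"yaw": 0},
    {"offset": [0,0,15],"yaw": 0},
    {"offset": [0,0,25],"yaw": 0},
    {"offset": [0,0,25],"yaw": 0},
    {"offset": [0,0,20],"yaw": 0},
    {"offset": [0,0,15],"yaw": 0},
    {"offset": [0,0,15],"yaw": 0},
    {"offset": [0,0,10],"yaw": 0},
    {"offset": [0,0,5],"yaw": 0},
    {"offset": [0,0,3],"yaw": 0},
    {"offset": [0,0,0],"yaw": 0},
    {"offset": [0,0,0],"yaw": 0}
  ]
}}

```text
time: 9.1
tool_pos: [0.5703, 0.0162, 0.0676]
tool_rot: [3.141, -0.001, -0.006]
contact_force: [-0.4, 0.4, -1.2]
opening: 0.0501
grip_force: 20.0
```

Emit:
{"api": "send_rows", "payload": {
  "plan": [
    {"offset": [0,0,3],"yaw": 0},
    {"offset": [0,0,2],"yaw": 0},
    {"offset": [0,0,1],"yaw": 0},
    {"offset": [0,0,1],"yaw": 0},
    {"offset": [0,0,0.5],"yaw": 0},
    {"offset": [0,0,0],"yaw": 0},
    {"offset": [0,0,0],"yaw": 0}
  ]
}}

```text
time: 9.8
tool_pos: [0.5699, 0.0162, 0.06]
tool_rot: [3.141, -0.0, -0.006]
contact_force: [-1.8, 0.2, 5.4]
opening: 0.0499
grip_force: 20.0
```

The contact force reads 5 N upward, so the neck is seated. Now I'll release and back off upward.

Emit:
{"api": "send_rows", "payload": {
  "plan": [
    {"offset": [0,0,0],"yaw": 0},
    {"offset": [0,0,0],"yaw": 0},
    {"offset": [0,0,0],"yaw": 0},
    {"offset": [0,0,0],"yaw": 0},
    {"offset": [0,0,0],"yaw": 0},
    {"offset": [0,0,0],"yaw": 0},
    {"offset": [0,0,-10],"yaw": 0},
    {"offset": [0,0,-25],"yaw": 0},
    {"offset": [0,0,-30],"yaw": 0},
    {"offset": [0,0,-30],"yaw": 0},
    {"offset": [-12,0,-30],"yaw": 0},
    {"offset": [-24,0,-15],"yaw": 0},
    {"offset": [-24,0,0],"yaw": 0},
    {"offset": [-10,0,0],"yaw": 0},
    {"offset": [0,0,0],"yaw": 0},
    {"offset": [0,0,0],"yaw": 0}
  ],
  "hand": 0
}}

```text
time: 11.4
tool_pos: [0.5007, 0.0166, 0.1997]
tool_rot: [3.141, -0.001, -0.006]
contact_force: [0.5, -0.2, -0.9]
opening: 0.0918
grip_force: 0.0
```

```bash
python3 - <<'E'
from h import *
ci=camera_info("wrist"); im=read_camera("wrist"); cv2.imwrite("pics/w3.png",im[60:240,190:450,::-1])
uv=proj(ci,[[.57,.0165,.047]])[0]; print(uv)
for n,d in(("neck",(.05,.05,.032,.062)),("foot",(.08,.08,.0315,.032))):
    for r in models.regions_of("wrist",n):
        if r["mask"][int(uv[1])-25:int(uv[1])+25,int(uv[0])-45:int(uv[0])+45].sum()>200:
            m=r["mask"].astype(np.uint8)
            print(n,r["conf"],r["extent"],fit([(ci,m.astype(float))],box,d,(.57,.0165,[0])))
print(*local([.4145,-.278,.027],0))
E
```

```text
[319.16062705 143.7865636 ]
neck 0.94 [290.5, 109.1, 356.5, 178.3] (array([ 0.5701,  0.0155, -0.0076]), np.float64(0.021))
foot 0.88 [270.6, 95.0, 369.9, 191.8] (array([ 0.5695,  0.0167, -0.0078]), np.float64(0.497))
t 11.55 tcp [0.5007 0.0166 0.1991] [ 3.1415e+00  2.0000e-04 -6.2000e-03] shift [-84.3 295.1 172.2] turn -0.0062
```

View pics/w3.png

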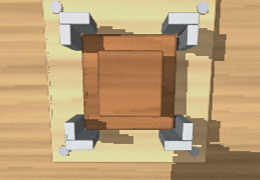

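The neck sits flat and centred on the foot to within about 1 mm, with its margins even on both sides in the crop (edges at columns 98 and 162). Next is the disc.

Emit:
{"api": "send_rows", "payload": {
  "plan": [
    {"offset": [-3,11,0],"yaw": 0},
    {"offset": [-7,24,2],"yaw": 0},
    {"offset": [-7,24,2],"yaw": 0},
    {"offset": [-7,24,2],"yaw": 0},
    {"offset": [-7,24,2],"yaw": 0},
    {"offset": [-7,24,2],"yaw": 0},
    {"offset": [-7,24,2],"yaw": 0},
    {"offset": [-7,24,2],"yaw": 0},
    {"offset": [-7,24,2],"yaw": 0},
    {"offset": [-7,24,2],"yaw": 0},
    {"offset": [-7,24,2],"yaw": 0},
    {"offset": [-7,24,0],"yaw": 0},
    {"offset": [-6,20,0],"yaw": 0},
    {"offset": [0,0,0],"yaw": 0},
    {"offset": [0,0,0],"yaw": 0}
  ]
}}

```text
time: 13.05
tool_pos: [0.4117, -0.2781, 0.1792]
tool_rot: [-3.141, 0.001, -0.008]
contact_force: [-0.5, 0.7, -0.5]
opening: 0.0918
grip_force: 0.0
```

```bash
python3 - <<'E'
from h import *
ci=camera_info("wrist"); im=read_camera("wrist"); cv2.imwrite("pics/w4.png",im[:,:,::-1])
for r in models.regions_of("wrist","disc"):
    f=fit([(ci,r["mask"].astype(float))],cyl,(.06,.06,0,.018),(.4145,-.278,[0])); print(r["conf"],r["extent"],f,*local([f[0][0],f[0][1],.027],-.006))
E
```

```text
0.62 [290.1, 185.6, 356.9, 252.9] (array([ 0.4145, -0.2791,  0.0813]), np.float64(0.053)) t 13.15 tcp [ 0.4121 -0.2772  0.1794] [-3.1411e+00  4.0000e-04 -5.9000e-03] shift [  2.5   2.  152.3] turn 0.0001
```

View pics/w4.png

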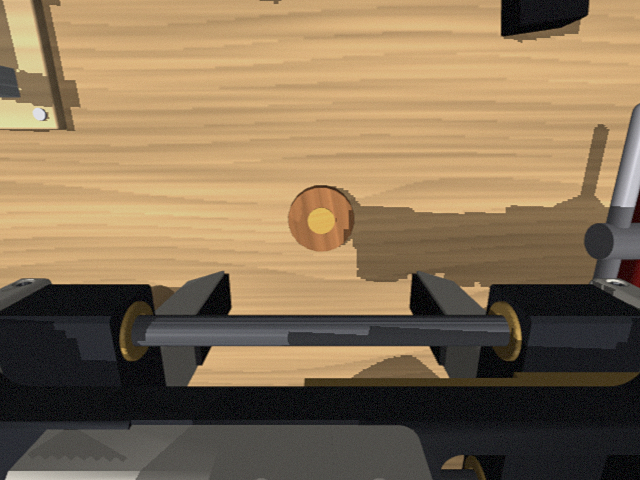

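The disc is at (321,219) with its insert at (321,221), directly under the jaws, and the vise handle is far enough away. I'll go down and grip it gently.

Emit:
{"api": "send_rows", "payload": {
  "plan": [
    {"offset": [2.4,1.2,15],"yaw": 0},
    {"offset": [0,0,25],"yaw": 0},
    {"offset": [0,0,25],"yaw": 0},
    {"offset": [0,0,25],"yaw": 0},
    {"offset": [0,0,25],"yaw": 0},
    {"offset": [0,0,20],"yaw": 0},
    {"offset": [0,0,11],"yaw": 0},
    {"offset": [0,0,6],"yaw": 0},
    {"offset": [0,0,0],"yaw": 0},
    {"offset": [0,0,0],"yaw": 0}
  ]
}}

```text
time: 14.15
tool_pos: [0.415, -0.2792, 0.0283]
tool_rot: [3.141, -0.001, -0.006]
contact_force: [-0.2, 0.3, -0.1]
opening: 0.0914
grip_force: 0.0
```

Emit:
{"api": "send_rows", "payload": {
  "plan": [
    {"offset": [0,0,0],"yaw": 0},
    {"offset": [0,0,0],"yaw": 0},
    {"offset": [0,0,0],"yaw": 0},
    {"offset": [0,0,0],"yaw": 0},
    {"offset": [0,0,0],"yaw": 0},
    {"offset": [0,0,0],"yaw": 0},
    {"offset": [0,0,0],"yaw": 0},
    {"offset": [0,0,0],"yaw": 0}
  ],
  "hand": 1,
  "squeeze": 15
}}

```text
time: 14.95
tool_pos: [0.4145, -0.2791, 0.0277]
tool_rot: [3.141, -0.0, -0.006]
contact_force: [-0.5, -0.4, 3.6]
opening: 0.059
grip_force: 15.0
```

Emit:
{"api": "send_rows", "payload": {
  "plan": [
    {"offset": [0,0,-8],"yaw": 0},
    {"offset": [0,0,-20],"yaw": 0},
    {"offset": [0,0,-30],"yaw": 0},
    {"offset": [0,0,-30],"yaw": 0},
    {"offset": [0,0,-30],"yaw": 0},
    {"offset": [3,-11,-30],"yaw": 0},
    {"offset": [7,-24,-24],"yaw": 0},
    {"offset": [7,-24,0],"yaw": 0},
    {"offset": [7,-24,0],"yaw": 0},
    {"offset": [7,-24,0],"yaw": 0},
    {"offset": [7,-24,0],"yaw": 0},
    {"offset": [7,-24,0],"yaw": 0},
    {"offset": [7,-24,0],"yaw": 0},
    {"offset": [7,-24,0],"yaw": 0},
    {"offset": [7,-24,0],"yaw": 0},
    {"offset": [7,-24,0],"yaw": 0},
    {"offset": [7,-24,0],"yaw": 0},
    {"offset": [6,-20,0],"yaw": 0},
    {"offset": [0,0,0],"yaw": 0},
    {"offset": [0,0,0],"yaw": 0}
  ]
}}

```text
time: 16.95
tool_pos: [0.5021, 0.0156, 0.1996]
tool_rot: [3.141, 0.0, -0.005]
contact_force: [-0.8, -0.8, -0.7]
opening: 0.059
grip_force: 15.0
```

```bash
python3 - <<'E'
from h import *
ci=camera_info("wrist"); im=read_camera("wrist"); cv2.imwrite("pics/w5.png",im[:,:,::-1])
t=status.observe()["tool_pos"]
for n in("neck","disc"):
    for r in models.regions_of("wrist",n):
        print(n,round(r["conf"],2),r["extent"],fit([(ci,r["mask"].astype(float))],box,(.05,.05,.032,.062),(.57,.0165,[0])) if n=="neck" and r["conf"]>.5 else 0)
for dx in(-.002,0,.002):
    print(dx,[proj(ci,cyl(t[0]+dx,t[1],0,.06,.06,t[2]-.0277,t[2]-.0097)).min(0)[1].round(1), proj(ci,[[t[0]+dx+.03,t[1],t[2]-.0097],[t[0]+dx,t[1],t[2]-.0097]]).round(1)])
print(*local([.5699,.016,.0895],-.007))
E
```

```text
neck 0.84 [286.7, 113.8, 355.9, 178.8] (array([ 0.5703,  0.0155, -0.0213]), np.float64(0.027))
neck 0.68 [561.8, 26.4, 640.0, 118.1] (array([0.57  , 0.0165, 0.    ]), np.float64(1.0))
disc 0.89 [259.7, 234.8, 385.1, 356.5] 0
-0.002 [np.float64(236.7), array([[319.9, 248.4],
       [320.3, 309. ]])]
0 [np.float64(232.8), array([[319.9, 244.1],
       [320.3, 305.2]])]
0.002 [np.float64(228.9), array([[319.9, 239.8],
       [320.2, 301.3]])]
t 17.1 tcp [0.5021 0.0147 0.1996] [ 3.1413e+00  2.0000e-04 -7.1000e-03] shift [ 67.8  -1.9 110.1] turn -0.0001
```

View pics/w5.png

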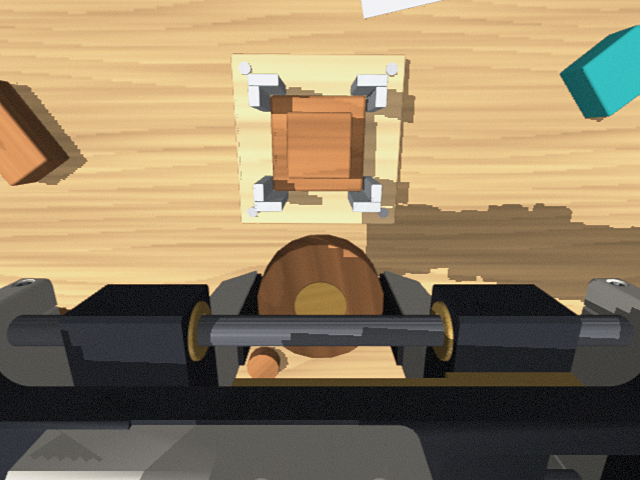

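The neck is still centred in the jig at (320,145), and the disc is held level with its front edge at row 235, about 1 mm behind the jaw centre. I'll go over and lower it.

Emit:
{"api": "send_rows", "payload": {
  "plan": [
    {"offset": [12,-0.5,0],"yaw": 0},
    {"offset": [24,-0.5,0],"yaw": 0},
    {"offset": [22,0,0],"yaw": 0},
    {"offset": [11,0,0],"yaw": 0},
    {"offset": [0,0,15],"yaw": 0},
    {"offset": [0,0,25],"yaw": 0},
    {"offset": [0,0,25],"yaw": 0},
    {"offset": [0,0,17],"yaw": 0},
    {"offset": [0,0,12],"yaw": 0},
    {"offset": [0,0,7],"yaw": 0},
    {"offset": [0,0,3],"yaw": 0},
    {"offset": [0,0,0],"yaw": 0},
    {"offset": [0,0,0],"yaw": 0},
    {"offset": [0,0,0],"yaw": 0}
  ]
}}

```text
time: 18.5
tool_pos: [0.5718, 0.016, 0.0963]
tool_rot: [3.141, -0.001, -0.006]
contact_force: [-0.2, 0.4, -1.4]
opening: 0.0591
grip_force: 15.0
```

Emit:
{"api": "send_rows", "payload": {
  "plan": [
    {"offset": [-0.5,0,3],"yaw": 0},
    {"offset": [0,0,1.5],"yaw": 0},
    {"offset": [0,0,1],"yaw": 0},
    {"offset": [0,0,0.5],"yaw": 0},
    {"offset": [0,0,0.5],"yaw": 0},
    {"offset": [0,0,0],"yaw": 0},
    {"offset": [0,0,0],"yaw": 0}
  ]
}}

```text
time: 19.2
tool_pos: [0.5707, 0.0161, 0.0897]
tool_rot: [3.141, -0.0, -0.006]
contact_force: [-2.8, 0.8, 6.6]
opening: 0.0592
grip_force: 15.0
```

The disc is seated (6.6 N). I'll release it and retreat.

Emit:
{"api": "send_rows", "payload": {
  "plan": [
    {"offset": [0,0,0],"yaw": 0},
    {"offset": [0,0,0],"yaw": 0},
    {"offset": [0,0,0],"yaw": 0},
    {"offset": [0,0,0],"yaw": 0},
    {"offset": [0,0,0],"yaw": 0},
    {"offset": [0,0,0],"yaw": 0},
    {"offset": [0,0,-10],"yaw": 0},
    {"offset": [0,0,-25],"yaw": 0},
    {"offset": [0,0,-30],"yaw": 0},
    {"offset": [0,0,-30],"yaw": 0},
    {"offset": [-12,0,-15],"yaw": 0},
    {"offset": [-24,0,0],"yaw": 0},
    {"offset": [-24,0,0],"yaw": 0},
    {"offset": [-10,0,0],"yaw": 0},
    {"offset": [0,0,0],"yaw": 0},
    {"offset": [0,0,0],"yaw": 0}
  ],
  "hand": 0
}}

```text
time: 20.8
tool_pos: [0.5018, 0.0163, 0.1995]
tool_rot: [3.141, -0.002, -0.006]
contact_force: [0.1, -0.5, 0.5]
opening: 0.0912
grip_force: 0.0
```

```bash
python3 - <<'E'
from h import *
ci=camera_info("wrist"); im=read_camera("wrist"); cv2.imwrite("pics/w6.png",im[:,:,::-1])
for r in models.regions_of("wrist","disc"):
    print(r["conf"],r["extent"],fit([(ci,r["mask"].astype(float))],cyl,(.06,.06,.062,.08),(.57,.016,[0])))
E
```

```text
0.68 [280.1, 101.2, 365.3, 191.5] (array([0.5708, 0.0152, 0.1412]), np.float64(0.023))
```

View pics/w6.png

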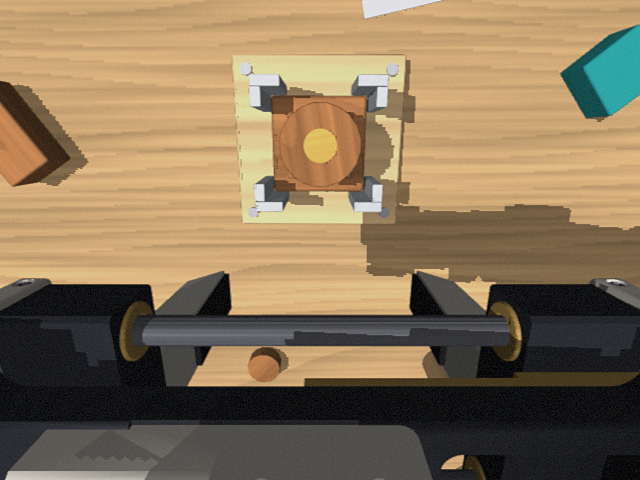

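The disc lies flat and centred, with its insert at (320,146). It measures (0.5708, 0.0152) against the neck's (0.5702, 0.0155). The gripper is clear, so I'll hand in.

```bash
python3 -c "
from cell import ticket
print(ticket.hand_in())"
```

```text
the job is handed in; nothing more can be done
None
```

The job is handed in: the neck sits square on the middle of the foot and the disc lies flat on the neck, each centred to about 1 mm in the wrist-camera measurements, with the gripper clear and about 21 s of the 69 s used.

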